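Count along the breaker rack and seat the breaker in the third gap

ROBOT

A 6-joint arm with a two-finger parallel gripper is mounted at the origin on the work surface. World frame = base frame: x ahead of the robot, y to its left, z up, the work surface at z = 0. Lengths are in m, angles in rad, forces in N, time in s.
With the tool pointing down it reaches from about 0.275 to 0.725 m from the base axis. Payload 5.6 kg.
Tool frame: the origin (TCP) lies at the very end of the fingers, on their centre line; the grasp point (between the pads) lies 19 mm behind it; z points along the fingers, y is the direction in which the jaws open and shut (so a half turn about z gives the same grasp; the last joint's range is limited). The gripper opens to 85 mm and grips with 20 to 120 N. Pads are 22 mm wide; open, the fingers measure 114 mm over their backs; the gripper's body (76 mm by 85 mm) begins 54 mm behind the grasp point. The pads swing forward as they close: fully open they stand 13 mm farther back than shut.
Start: joints at [1.57, 0.255, 0.108, 0, -1.424, -0.285], TCP at [0.155, 0.528, 0.231] pointing down, gripper open.
Joint ranges: [-2.95, 2.95], [-1.21, 1.97], [-1.09, 1.5], [-2.87, 1.71], [-2.94, -0.07], [-3.05, 3.05]. Speed limits (rad/s): [2.57, 2.57, 3.14, 3.14, 3.14, 3.14].

INTERFACE

Orientations are given as [roll, pitch, yaw] about the fixed x, y, z axes, in that order (R = Rz(yaw) Ry(pitch) Rx(roll)).
In Python, from plant import bot gives the robot as it stands. Calls block until the motion is done:
- bot.movep(position, orientation): joint-space move of the TCP to a pose.
- bot.servo_line(position, ori=None, v=0.15, force_limit=None): straight line of the TCP; ori=None keeps the orientation; v is the mean speed in m/s. With force_limit (N) it stops when the force on the tool has changed by that much, and returns True; else False.
- bot.set_joints(angles): joint-space move.
- bot.move_gripper(opening): finger opening in m; the grip force is fixed at half the most; returns when the fingers have stopped.
- bot.dwell(seconds).
- bot.ik(position, orientation): joint angles nearest the present ones, or None.
- bot.read_state(): the state.
- bot.grab_frame(name): name is "side" or "top"; returns the picture (384x512x3 uint8, red, green, blue); there is no depth.
- bot.calibration(name): a dict with "vertical_fov" (degrees; the focal length in pixels is half the picture's height over the tangent of half this angle, whatever the lens; pixels are square), "cx", "cy" (the principal point, pixels), "world_to_cam" (4x4, takes a point from world to camera coordinates). Camera axes: x right, y down, z forward; pixel columns grow to the right and rows downward; lengths in m; the calibration is good to about 2 mm. A picture is of the moment at which its call begins. calibration takes no time and is no camera call.
A pose or a line that the arm cannot do raises bot.MotionError and nothing moves.
- bot.finish_job(): hands the job in, once; it reports no verdict.
Trained networks look in the newest picture that a camera, given by its name, has taken for a name from the list of things; names that differ only in an ending like _2 or _b are one class to them, and where a whole thing is asked for, a point or a joint stands for the part that bears it (a point fixed in the world has none). Each returns a list of dicts, best first, with "conf" (0 to 1); they miss things now and then, are a little off and sometimes report something else, mostly with a low value. They report only what shows in the picture. A call takes as long as a camera call. They do not tell look-alikes from the thing itself.
- bot.find_in(thing, camera): "bbox" ([left, top, right, bottom] as shares, 0 to 1, of the picture: columns of its width, rows of its height, round what is visible of it).
The state is a dict: "time_s": time; "qpos": joint angles; "qd": joint speeds; "joint_torque": joint torques, N m; "tool_pos": TCP position; "eef_rot": TCP orientation; "contact_force": force on the tool from outside, world axes, zero at the start; "ft_torque": the same for the moment, N m; "finger_gap": finger opening in m.
Only numpy, scipy, OpenCV 4.12 (cv2) and the standard library are available. Lean on these libraries where they do the work, as an engineer would, in place of code of your own. Each camera call takes 0.05 s, during which the arm holds its last target.

TASK

A tall round post stands at one end of the breaker rack: starting from that end, run a fingertip along the springy rail on top of the rack, keeping it in touch with the rail over the first, second and third gaps (empty gaps count too), and stop at the third without touching the rail over the fourth. Then push the breaker waiting in that third gap fully home against the back stop. Only touch and push, lift nothing, leave the other breakers and the things lying around where they are, and finish clear of everything.

Things in the scene. Friction and masses are not known exactly. Their poses are not given: they have to be found in the camera images.
- rack: fixed grey metal divider rack (mm). Origin on the table, x from the open side (near the robot) toward the back, y along the row. Position and yaw vary. Base 10 thick, x -112 to 53, y -197 to 197. Eight dividers 8 thick, x -30 to 40, 58 high, make seven gaps 36 wide at y = -132, -88, -44, 0, 44, 88, 132; breakers wait at -132, -44, 44, 132
- back_stop (a point): middle of the inner face of the rack's back stop wall (x = 40, y = 0 of the rack, 34 above the table); the wall closes all seven gaps at the back, 58 mm high
- rail: flat aluminium rail 308 long (y) x 25 wide (x) x 8 mm thick over the back part of all gaps, dark cross lines above the dividers. Origin: centre of its top face, at x = 27.5, y = 0 of the rack, 84 above the table; axes as the rack. On springs: gives straight down up to 8 mm, from about 1.2 N to 4.5 N, then stops hard
- post: upright steel round post marking the counting end: 20 mm diameter, foot 28, top 110 above the table, in line with the rail at x = 27.5, y = +176 or -176 of the rack (varies). Origin: underside centre, 10 above the table; axes as the rack. Gap centres lie 44 (first), 88 (second), 132 (third), 176 (fourth) mm from its axis along the row
- stub: low dark steel block 50 (x) x 26 (y) x 12 mm high fixed at the other end of the rack (the end not counted from). Origin: centre of its underside, 10 above the table
- breaker_a: one of four alike black circuit breakers (mm), upright on the rack base, inner end 15-30 inside a gap at the start; which is where varies. 76 long (x, inward) x 30 wide x 48 high, grey toggle on top to 65. Origin: centre of underside, 10 above table. 0.11-0.21 kg, slides freely. Home: inner end on the back stop, origin at x = 2 of the rack, outer face 6 out of the dividers
- breaker_b: one of four alike black circuit breakers (mm), upright on the rack base, inner end 15-30 inside a gap at the start; which is where varies. 76 long (x, inward) x 30 wide x 48 high, grey toggle on top to 65. Origin: centre of underside, 10 above table. 0.11-0.21 kg, slides freely. Home: inner end on the back stop, origin at x = 2 of the rack, outer face 6 out of the dividers
- breaker_c: one of four alike black circuit breakers (mm), upright on the rack base, inner end 15-30 inside a gap at the start; which is where varies. 76 long (x, inward) x 30 wide x 48 high, grey toggle on top to 65. Origin: centre of underside, 10 above table. 0.11-0.21 kg, slides freely. Home: inner end on the back stop, origin at x = 2 of the rack, outer face 6 out of the dividers
- breaker_d: one of four alike black circuit breakers (mm), upright on the rack base, inner end 15-30 inside a gap at the start; which is where varies. 76 long (x, inward) x 30 wide x 48 high, grey toggle on top to 65. Origin: centre of underside, 10 above table. 0.11-0.21 kg, slides freely. Home: inner end on the back stop, origin at x = 2 of the rack, outer face 6 out of the dividers
- screwdriver: bystander: screwdriver with a grey handle lying on the table to the left (+y) of the rack
- jar: bystander: closed jar 56 diameter, 75 high, to the right (-y) of the rack; origin at centre of its underside
- carton: bystander: open cardboard carton 90 x 70 x 60 high, to the right (-y) of the rack; origin at centre of its underside
Things that resemble listed ones, but are neither listed nor needed, are in the scene too. Leave any blue, green or pink look-alike of the breaker_a alone.

How it is judged:
On the way, in this order (a step that is already met when the one before it is completed fails the run):
1. fingertip touches the rail over the first gap from the post (contact force between the fingers and rail above 0.2 N and horizontal distance between the grasp point and post between 0.028 and 0.058 m).
2. still touching, it passes the divider between first and second gap (contact force between the fingers and rail above 0.2 N and horizontal distance between the grasp point and post between 0.06 and 0.072 m).
3. still touching, it is over the second gap (contact force between the fingers and rail above 0.2 N and horizontal distance between the grasp point and post between 0.074 and 0.102 m).
4. still touching, it passes the divider between second and third gap (contact force between the fingers and rail above 0.2 N and horizontal distance between the grasp point and post between 0.104 and 0.116 m).
5. still touching, it is over the third gap (contact force between the fingers and rail above 0.2 N and horizontal distance between the grasp point and post between 0.118 and 0.148 m).
6. the breaker in the third gap is pushed home ((((y of breaker_a in the frame of post between 0.117 and 0.147 m or y of breaker_a in the frame of post between -0.147 and -0.117 m) and x of breaker_a in the frame of post above -0.0295 m and height (world z) of breaker_a below 0.014 m and angle between breaker_a's own z axis and vertical below 0.1 rad and linear speed of breaker_a below 0.02 m/s) or ((y of breaker_b in the frame of post between 0.117 and 0.147 m or y of breaker_b in the frame of post between -0.147 and -0.117 m) and x of breaker_b in the frame of post above -0.0295 m and height (world z) of breaker_b below 0.014 m and angle between breaker_b's own z axis and vertical below 0.1 rad and linear speed of breaker_b below 0.02 m/s) or ((y of breaker_c in the frame of post between 0.117 and 0.147 m or y of breaker_c in the frame of post between -0.147 and -0.117 m) and x of breaker_c in the frame of post above -0.0295 m and height (world z) of breaker_c below 0.014 m and angle between breaker_c's own z axis and vertical below 0.1 rad and linear speed of breaker_c below 0.02 m/s) or ((y of breaker_d in the frame of post between 0.117 and 0.147 m or y of breaker_d in the frame of post between -0.147 and -0.117 m) and x of breaker_d in the frame of post above -0.0295 m and height (world z) of breaker_d below 0.014 m and angle between breaker_d's own z axis and vertical below 0.1 rad and linear speed of breaker_d below 0.02 m/s))), for 0.2 s.
At the end, for the whole second after the job is handed in: the breaker in the third gap from the post stands upright (within 0.1 rad), on the base, at rest, its inner end within 4 mm of the back stop ((((y of breaker_a in the frame of post between 0.117 and 0.147 m or y of breaker_a in the frame of post between -0.147 and -0.117 m) and x of breaker_a in the frame of post above -0.0295 m and height (world z) of breaker_a below 0.014 m and angle between breaker_a's own z axis and vertical below 0.1 rad and linear speed of breaker_a below 0.02 m/s) or ((y of breaker_b in the frame of post between 0.117 and 0.147 m or y of breaker_b in the frame of post between -0.147 and -0.117 m) and x of breaker_b in the frame of post above -0.0295 m and height (world z) of breaker_b below 0.014 m and angle between breaker_b's own z axis and vertical below 0.1 rad and linear speed of breaker_b below 0.02 m/s) or ((y of breaker_c in the frame of post between 0.117 and 0.147 m or y of breaker_c in the frame of post between -0.147 and -0.117 m) and x of breaker_c in the frame of post above -0.0295 m and height (world z) of breaker_c below 0.014 m and angle between breaker_c's own z axis and vertical below 0.1 rad and linear speed of breaker_c below 0.02 m/s) or ((y of breaker_d in the frame of post between 0.117 and 0.147 m or y of breaker_d in the frame of post between -0.147 and -0.117 m) and x of breaker_d in the frame of post above -0.0295 m and height (world z) of breaker_d below 0.014 m and angle between breaker_d's own z axis and vertical below 0.1 rad and linear speed of breaker_d below 0.02 m/s))); the robot touches nothing.
It fails at once if the rail is touched over the fourth gap or beyond (more than 165 mm from the post) (contact force between the fingers and rail above 0.2 N and horizontal distance between the grasp point and post above 0.165 m).
It fails at once if a breaker is lifted (10 mm) or tipped ((height (world z) of breaker_a above 0.02 m or angle between breaker_a's own z axis and vertical above 0.35 rad) or (height (world z) of breaker_b above 0.02 m or angle between breaker_b's own z axis and vertical above 0.35 rad) or (height (world z) of breaker_c above 0.02 m or angle between breaker_c's own z axis and vertical above 0.35 rad) or (height (world z) of breaker_d above 0.02 m or angle between breaker_d's own z axis and vertical above 0.35 rad)).
It fails at once if a breaker in another gap is moved more than 8 mm ((not (y of breaker_a in the frame of post between 0.117 and 0.147 m or y of breaker_a in the frame of post between -0.147 and -0.117 m) and distance of breaker_a from where it was at the start of the episode above 0.008 m) or (not (y of breaker_b in the frame of post between 0.117 and 0.147 m or y of breaker_b in the frame of post between -0.147 and -0.117 m) and distance of breaker_b from where it was at the start of the episode above 0.008 m) or (not (y of breaker_c in the frame of post between 0.117 and 0.147 m or y of breaker_c in the frame of post between -0.147 and -0.117 m) and distance of breaker_c from where it was at the start of the episode above 0.008 m) or (not (y of breaker_d in the frame of post between 0.117 and 0.147 m or y of breaker_d in the frame of post between -0.147 and -0.117 m) and distance of breaker_d from where it was at the start of the episode above 0.008 m)).
It fails at once if a bystander is moved more than 20 mm (distance of any of screwdriver, jar, carton from where it was at the start of the episode above 0.02 m).
It also fails if it takes over 48 s, if anything falls off the work surface, if the arm or the gripper's body presses on something with over 40 N, if the wrist force passes 120 N, or if a joint passes its speed limit or range.

## Working session

There is one attempt and no reset: what is moved stays moved. The work goes in short steps, each a Python script; the robot and the scene stay as the last script left them, time stands still between calls to the robot, and variables do not carry over. Pictures are saved under pics/ and viewed, and the job is handed in when it is done.

```bash
ls; mkdir -p pics; python3 - <<'E'
from plant import bot
import cv2
for n in("side","top"):
    f=bot.grab_frame(n); cv2.imwrite(f"pics/{n}0.png",cv2.cvtColor(f,cv2.COLOR_RGB2BGR))
    c=bot.calibration(n); print(n,c)
    for t in("rack","rail","post","stub","breaker_a","jar","carton","screwdriver"):
        for d in bot.find_in(t,n)[:5]:
            b=d["bbox"]; print(t,round(d["conf"],2),[round(b[0]*512),round(b[1]*384),round(b[2]*512),round(b[3]*384)])
s=bot.read_state(); print(s["time_s"],s["tool_pos"],s["eef_rot"],s["finger_gap"],s["contact_force"])
E
```

```text
pics
side {'vertical_fov': 48.83725996736925, 'cx': 252.55352617143936, 'cy': 180.38113115602124, 'world_to_cam': array([[-0.9820826 , -0.18800136,  0.01301018,  0.52371463],
       [-0.11063154,  0.5192743 , -0.84741658,  0.1069999 ],
       [ 0.15255962, -0.83367241, -0.53076914,  1.24033448],
       [ 0.        ,  0.        ,  0.        ,  1.        ]])}
rack 0.58 [239, 146, 299, 232]
rack 0.29 [259, 165, 282, 185]
rail 0.82 [247, 144, 254, 192]
post 0.57 [245, 191, 253, 225]
breaker_a 0.86 [256, 232, 268, 262]
breaker_a 0.84 [196, 167, 221, 194]
breaker_a 0.77 [264, 178, 286, 196]
breaker_a 0.74 [258, 165, 284, 181]
breaker_a 0.65 [263, 196, 291, 217]
jar 0.77 [281, 125, 296, 150]
carton 0.76 [245, 121, 267, 146]
carton 0.41 [263, 179, 289, 195]
screwdriver 0.67 [184, 283, 262, 315]
top {'vertical_fov': 54.21741064846947, 'cx': 258.0994402437711, 'cy': 192.70893124908048, 'world_to_cam': array([[-6.24879407e-04, -9.99995689e-01, -2.86892587e-03,
         2.92362948e-02],
       [-9.93887112e-01,  9.37784862e-04, -1.10397147e-01,
         5.20828497e-01],
       [ 1.10399362e-01,  2.78240354e-03, -9.93883413e-01,
         1.00153693e+00],
       [ 0.00000000e+00,  0.00000000e+00,  0.00000000e+00,
         1.00000000e+00]])}
rack 0.75 [209, 163, 356, 246]
rail 0.82 [220, 161, 337, 192]
post 0.6 [388, 202, 413, 225]
post 0.58 [207, 189, 219, 201]
breaker_a 0.92 [159, 203, 191, 225]
breaker_a 0.9 [170, 246, 194, 275]
breaker_a 0.82 [290, 183, 310, 216]
breaker_a 0.77 [262, 195, 275, 225]
breaker_a 0.74 [263, 119, 286, 147]
carton 0.96 [387, 147, 422, 184]
screwdriver 0.65 [100, 160, 127, 231]
0.9 [0.15503661 0.52768317 0.23127765] [ 3.14156762e+00 -4.00089950e-06 -2.85824144e-01] 0.08544230132667573 [0.06695417 0.1792259  0.0988252 ]
```

```bash
python3 - <<'E'
import cv2
a=cv2.imread("pics/top0.png")[100:300,90:430]; cv2.imwrite("pics/top0z.png",cv2.resize(a,(782,460),interpolation=cv2.INTER_CUBIC))
a=cv2.imread("pics/side0.png")[110:270,170:370]; cv2.imwrite("pics/side0z.png",cv2.resize(a,(750,600),interpolation=cv2.INTER_CUBIC))
E
```

```text
(no output)
```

View pics/top0.png

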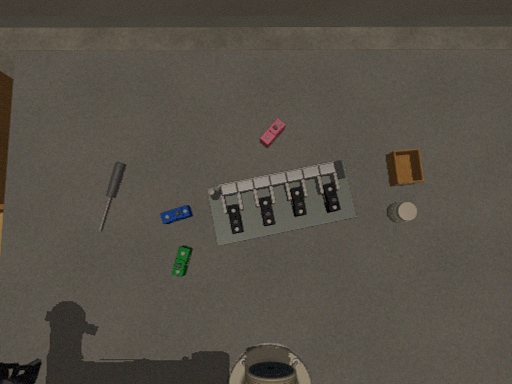

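View pics/top0z.png

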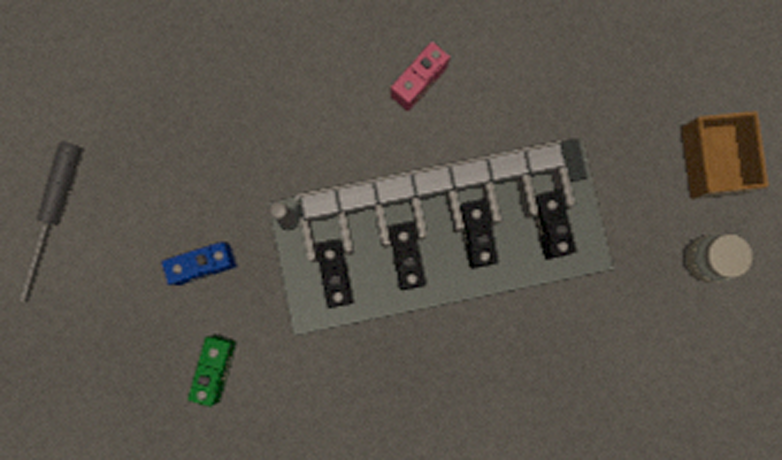

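View pics/side0z.png

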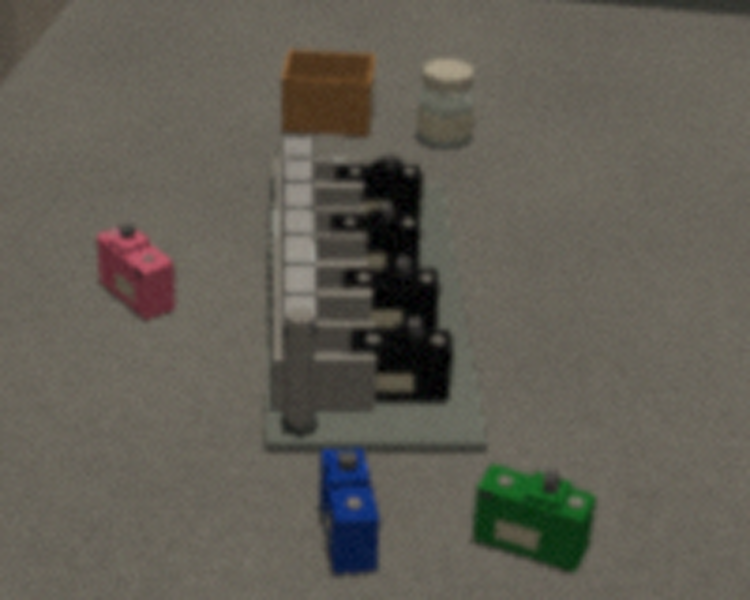

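```bash
cat > h.py <<'E'
import numpy as np,cv2
from plant import bot
def cam(n):
    c=bot.calibration(n); f=192/np.tan(np.radians(c["vertical_fov"]/2))
    return f,c["cx"],c["cy"],np.array(c["world_to_cam"])
def proj(P,n):
    f,cx,cy,T=cam(n); P=np.atleast_2d(P); p=P@T[:3,:3].T+T[:3,3]
    return np.c_[cx+f*p[:,0]/p[:,2],cy+f*p[:,1]/p[:,2]]
def unproj(uv,z,n):
    f,cx,cy,T=cam(n); R=T[:3,:3]; o=-R.T@T[:3,3]
    uv=np.atleast_2d(uv).astype(float); d=np.c_[(uv-[cx,cy])/f,np.ones(len(uv))]@R
    return o+d*((z-o[2])/d[:,2])[:,None]
def w(pose,P):
    x,y,a=pose; P=np.atleast_2d(np.array(P,float)); c,s=np.cos(a),np.sin(a)
    return np.c_[x+c*P[:,0]-s*P[:,1],y+s*P[:,0]+c*P[:,1],P[:,2]]
E
python3 - <<'E'
import cv2,numpy as np
from h import *
a=cv2.imread("pics/top0.png")[150:250,200:360]; cv2.imwrite("pics/top0y.png",cv2.resize(a,(800,500),interpolation=cv2.INTER_CUBIC))
# rough from rail ends
L=np.array([[90+300/2.3,100+205/2.3],[90+564/2.3,100+155/2.3]])
P=unproj(L,0.084,"top"); print(P,np.linalg.norm(P[0]-P[1]))
E
```

```text
[[ 0.52419304  0.12670857  0.084     ]
 [ 0.58121543 -0.17322775  0.084     ]] 0.305308610813081
```

View pics/top0y.png

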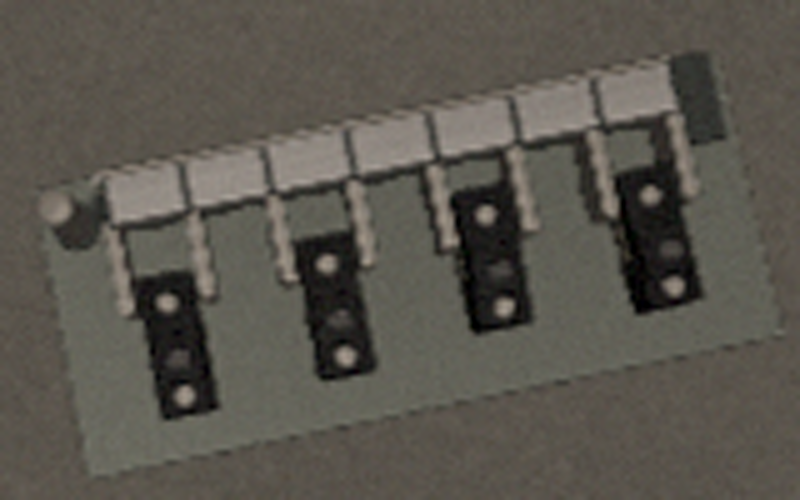

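```bash
cat > fit.py <<'E'
from h import *
from scipy.optimize import least_squares
pts=[((186,191),(27.5,110,84)),((269,173),(27.5,66,84)),((351,156),(27.5,22,84)),((433,139),(27.5,-22,84)),((514,121),(27.5,-66,84)),((597,104),(27.5,-110,84)),
((112,225),(15,154,84)),((104,175),(40,154,84)),((668,62),(40,-154,84)),((680,112),(15,-154,84)),((56,210),(27.5,176,110)),((90,474),(-112,197,10)),((783,335),(-112,-197,10)),((40,187),(53,197,10))]
uv=np.array([p[0] for p in pts])/5+[200-.4,150-.4]; M=np.array([p[1] for p in pts])/1000
r=least_squares(lambda q:(proj(w(q,M),"top")-uv).ravel(),[.53,-.03,-.19],loss="soft_l1")
pose=r.x
E
python3 - <<'E'
from fit import *
print(pose); print(np.round(r.fun.reshape(-1,2),2))
im=cv2.imread("pics/top0.png"); si=cv2.imread("pics/side0.png")
def draw(im,n,k,x0,y0,W,H,name):
    z=cv2.resize(im[y0:y0+H,x0:x0+W],None,fx=k,fy=k,interpolation=cv2.INTER_CUBIC)
    for q,z0,col in(([(15,154),(40,154),(40,-154),(15,-154)],84,(0,0,255)),([(-112,197),(53,197),(53,-197),(-112,-197)],10,(0,255,255))):
        p=(proj(w(pose,[(a/1e3,b/1e3,z0/1e3) for a,b in q]),n)-[x0,y0]+.5)*k
        cv2.polylines(z,[p.astype(int)],True,col,1)
    t=[(27.5+10*np.cos(a),176+10*np.sin(a),110) for a in np.linspace(0,6.28,20)]
    p=(proj(w(pose,np.array(t)/1e3),n)-[x0,y0]+.5)*k; cv2.polylines(z,[p.astype(int)],True,(255,0,0),1)
    cv2.imwrite(name,z)
draw(im,"top",5,200,150,160,100,"pics/ft.png"); draw(si,"side",6,220,130,100,100,"pics/fs.png")
E
```

```text
[ 0.52475281 -0.02908286  0.20108744]
[[-0.02 -0.8 ]
 [-0.07 -0.56]
 [ 0.06 -0.51]
 [ 0.16 -0.46]
 [ 0.43 -0.21]
 [ 0.27 -0.14]
 [-0.9   0.45]
 [-1.12  1.1 ]
 [ 1.43  0.32]
 [ 1.15 -0.46]
 [-0.2  -0.69]
 [-0.37  1.47]
 [ 0.4   0.58]
 [-1.46  0.66]]
```

View pics/ft.png

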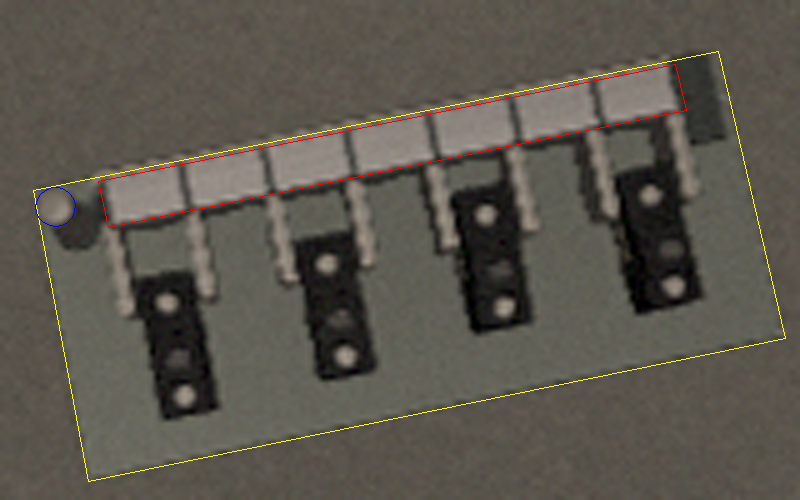

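View pics/fs.png

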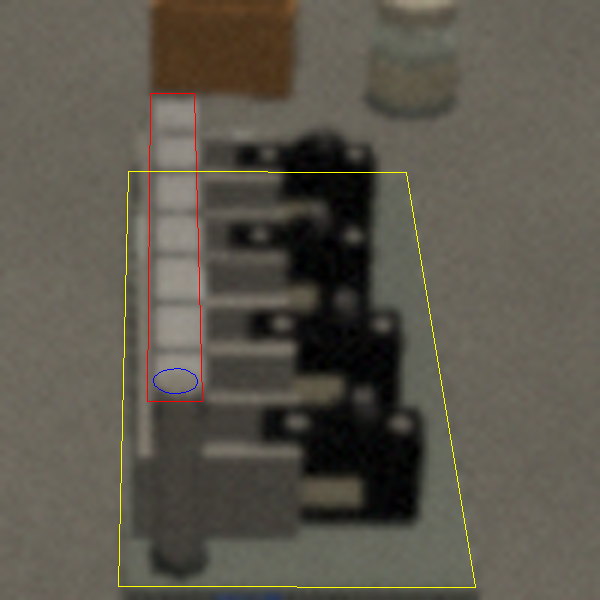

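```bash
python3 - <<'E'
s=open('fit.py').read().replace("uv=np","pts=pts[:6]+pts[10:]\nuv=np",1); open('fit.py','w').write(s)
from fit import *
print(pose,np.round(r.fun.reshape(-1,2),2).tolist())
k=lambda x,y,z:w(pose,[[x/1e3,y/1e3,z/1e3]])[0]
for P in((27.5,132,160),(27.5,44,84),(-125,44,25),(-45,44,25)):
  for yw in(pose[2],pose[2]-np.pi): print(P,k(*P),bot.ik(k(*P),[np.pi,0,yw]))
# breaker 2 outer-face estimate: outer top screw/edge
uv2=np.array([[348,374]])/5+[199.6,149.6]
p=unproj(uv2,0.058,"top")[0]-[pose[0],pose[1],0]; c,s=np.cos(pose[2]),np.sin(pose[2]); print("outer top edge rack",c*p[0]+s*p[1],-s*p[0]+c*p[1])
print(bot.read_state()["time_s"])
E
```

```text
[ 0.5243459  -0.02912687  0.20301422] [[-0.01, -0.56], [-0.06, -0.35], [0.06, -0.34], [0.16, -0.32], [0.42, -0.1], [0.26, -0.07], [-0.18, -0.4], [-0.25, 1.74], [0.46, 0.57], [-1.46, 0.94]]
(27.5, 132, 160) [0.52466696 0.1057069  0.16      ] [ 4.91457020e-01  2.58582555e-01 -7.03944842e-02  4.44089210e-16
 -1.24181929e+00  1.28235353e+00]
(27.5, 132, 160) [0.52466696 0.1057069  0.16      ] [ 4.91457020e-01  2.58582555e-01 -7.03944842e-02 -4.44089210e-16
 -1.24181929e+00 -1.85923913e+00]
(27.5, 44, 84) [0.54240974 0.01951413 0.084     ] [ 3.24416453e-01  3.32178309e-01 -1.74035183e-01  4.44089210e-16
 -1.06458284e+00  1.44939409e+00]
(27.5, 44, 84) [0.54240974 0.01951413 0.084     ] [ 3.24416453e-01  3.32178309e-01 -1.74035183e-01 -4.44089210e-16
 -1.06458284e+00 -1.69219856e+00]
(-125, 44, 25) [ 0.39304159 -0.01123331  0.025     ] [ 3.74964006e-01  1.38294244e-01 -6.24148903e-01  4.44089210e-16
 -8.08353180e-01  1.39884654e+00]
(-125, 44, 25) [ 0.39304159 -0.01123331  0.025     ] [ 3.74964006e-01  1.38294244e-01 -6.24148903e-01 -4.44089210e-16
 -8.08353180e-01 -1.74274611e+00]
(-45, 44, 25) [0.47139866 0.0048965  0.025     ] [ 3.44062569e-01  2.76477933e-01 -4.36059143e-01  4.44089210e-16
 -8.58259251e-01  1.42974798e+00]
(-45, 44, 25) [0.47139866 0.0048965  0.025     ] [ 3.44062569e-01  2.76477933e-01 -4.36059143e-01 -4.44089210e-16
 -8.58259251e-01 -1.71184467e+00]
outer top edge rack -0.083437505955095 0.04634898469903932
0.9
```

```bash
python3 - <<'E'
from fit import *
k=lambda x,y,z:w(pose,[[x/1e3,y/1e3,z/1e3]])[0]
bot.move_gripper(0.0)
O=[np.pi,0,pose[2]]
bot.movep(k(27.5,132,200),O)
bot.servo_line(k(27.5,132,100),v=.1)
bot.dwell(.3)
for n in("top","side"):
    cv2.imwrite(f"pics/{n}1.png",cv2.cvtColor(bot.grab_frame(n),cv2.COLOR_RGB2BGR))
s=bot.read_state(); print(s["time_s"],s["tool_pos"],s["eef_rot"],s["contact_force"],s["finger_gap"],k(27.5,132,100))
a=cv2.imread("pics/top1.png")[140:250,200:360]; b=cv2.imread("pics/side1.png")[120:240,210:310]
cv2.imwrite("pics/z1.png",np.hstack([cv2.resize(a,(480,330),interpolation=2),cv2.resize(b,(275,330),interpolation=2)]))
E
```

```text
5.2417 [0.52471898 0.10570002 0.10014504] [-3.14154538e+00 -2.38161225e-04  2.03001304e-01] [ 0.64949802 -0.03181371  0.54560722] 7.128416833887254e-05 [0.52466696 0.1057069  0.1       ]
```

View pics/z1.png

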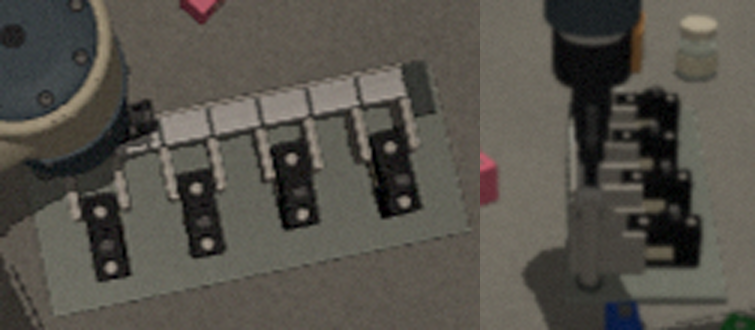

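Seen from the side, the closed finger is lined up behind the post at about (590,170). From the top it is over the first rail segment. I'll press down gently and run along the rail.

```bash
python3 - <<'E'
from fit import *
k=lambda x,y,z:w(pose,[[x/1e3,y/1e3,z*1.0/1e3]])[0]
hit=bot.servo_line(k(27.5,132,78),v=.02,force_limit=1.6)
s=bot.read_state(); z=s["tool_pos"][2]*1e3; print(hit,s["time_s"],z,s["contact_force"])
if hit and 79<z<88:
    z=min(z,82.5)-1.0
    bot.servo_line(k(27.5,132,z),v=.02); bot.dwell(.2); s=bot.read_state(); print(s["tool_pos"],s["contact_force"])
    for y in (110,88,66,44):
        bot.servo_line(k(27.5,y,z),v=.04); s=bot.read_state(); print(y,s["time_s"],s["tool_pos"],s["contact_force"])
    bot.dwell(.2)
    bot.servo_line(k(27.5,44,130),v=.1); s=bot.read_state(); print(s["time_s"],s["tool_pos"],s["contact_force"])
E
```

```text
True 6.075 81.83439066218531 [0.57736115 0.79015949 2.16358432]
[0.52470136 0.10569726 0.08091676] [-0.34599724 -0.97061776  2.50128294]
110 7.225 [0.52918579 0.08353904 0.08089105] [ 0.45719167 -2.78977376  3.14473426]
88 7.925 [0.53359284 0.06196664 0.08087432] [ 0.59872764 -1.05765669  3.37083706]
66 8.625 [0.53805443 0.0404626  0.08090332] [ 0.08263567 -2.53599618  2.76797237]
44 9.325 [0.5424741  0.01888795 0.0808995 ] [-0.02529441 -1.25258436  2.68449194]
10.1667 [0.5417817  0.01970158 0.1292168 ] [-0.94103828 -0.43256806  0.22704825]
```

Contact was held at 2.5–3.4 N over all three gaps, and the finger lifted off at the third. Next is the push on the breaker.

```bash
python3 - <<'E'
from fit import *
k=lambda x,y,z:w(pose,[[x/1e3,y/1e3,z*1.0/1e3]])[0]
inv=lambda p:(np.array([[np.cos(pose[2]),np.sin(pose[2])],[-np.sin(pose[2]),np.cos(pose[2])]])@(p[:2]-pose[:2]))*1e3
bot.servo_line(k(-125,44,130),v=.12)
bot.servo_line(k(-125,44,26),v=.1,force_limit=8); bot.dwell(.2)
s=bot.read_state(); print(s["time_s"],inv(s["tool_pos"]),s["tool_pos"][2])
hit=bot.servo_line(k(-42,44,26),v=.04,force_limit=6)
s=bot.read_state(); print(hit,s["time_s"],inv(s["tool_pos"]),s["contact_force"])
for n in("top","side"):
    cv2.imwrite(f"pics/{n}2.png",cv2.cvtColor(bot.grab_frame(n),cv2.COLOR_RGB2BGR))
a=cv2.imread("pics/top2.png")[140:250,200:360]; b=cv2.imread("pics/side2.png")[120:240,210:310]
cv2.imwrite("pics/z2.png",np.hstack([cv2.resize(a,(480,330),interpolation=2),cv2.resize(b,(275,330),interpolation=2)]))
E
```

```text
12.975 [-124.6852008    44.03059163] 0.026392094028540532
True 14.7667 [-46.99985492  43.99066234] [-0.53482506  0.08118643 -0.8271111 ]
```

View pics/z2.png

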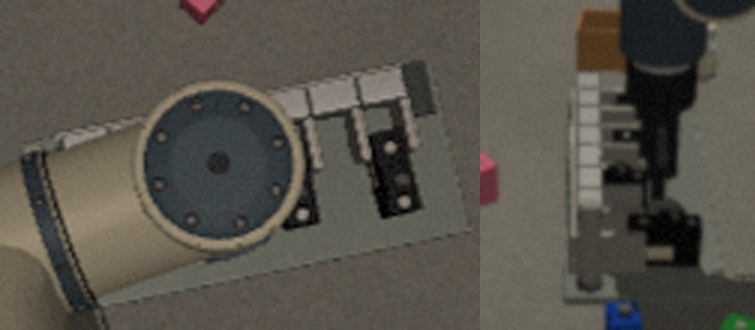

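The tool stopped at x = -47, which is the home face (-36) plus the 11 mm half pad. I'll press once more to be sure, then back off and look.

```bash
python3 - <<'E'
from fit import *
k=lambda x,y,z:w(pose,[[x/1e3,y/1e3,z*1.0/1e3]])[0]
inv=lambda p:(np.array([[np.cos(pose[2]),np.sin(pose[2])],[-np.sin(pose[2]),np.cos(pose[2])]])@(p[:2]-pose[:2]))*1e3
bot.dwell(.3)
s=bot.read_state(); print(inv(s["tool_pos"]),s["contact_force"])
hit=bot.servo_line(k(-38,44,26),v=.01,force_limit=8)
s=bot.read_state(); print(hit,s["time_s"],inv(s["tool_pos"]),s["contact_force"])
bot.dwell(.4)
s=bot.read_state(); print(inv(s["tool_pos"]),s["contact_force"])
bot.servo_line(k(-125,44,26),v=.08)
bot.servo_line(k(-125,44,180),v=.15)
bot.movep([.35,.3,.3],[np.pi,0,pose[2]]); bot.dwell(.3)
for n in("top","side"):
    cv2.imwrite(f"pics/{n}3.png",cv2.cvtColor(bot.grab_frame(n),cv2.COLOR_RGB2BGR))
s=bot.read_state(); print(s["time_s"],s["tool_pos"],s["contact_force"])
a=cv2.imread("pics/top3.png")[140:250,200:360]; b=cv2.imread("pics/side3.png")[120:240,210:310]
cv2.imwrite("pics/z3.png",np.hstack([cv2.resize(a,(480,330),interpolation=2),cv2.resize(b,(275,330),interpolation=2)]))
E
```

```text
[-47.64096825  43.9479147 ] [ 0.22621886 -0.5840441   0.18579498]
True 15.65 [-47.13137014  43.90448018] [ 0.45698321 -0.54742733  0.16669456]
[-47.61889394  43.89781272] [0.3964287  0.09485979 0.30410548]
20.0167 [0.3501884  0.29964507 0.29996053] [-0.8428698  -0.68286687 -0.16620569]
```

View pics/z3.png

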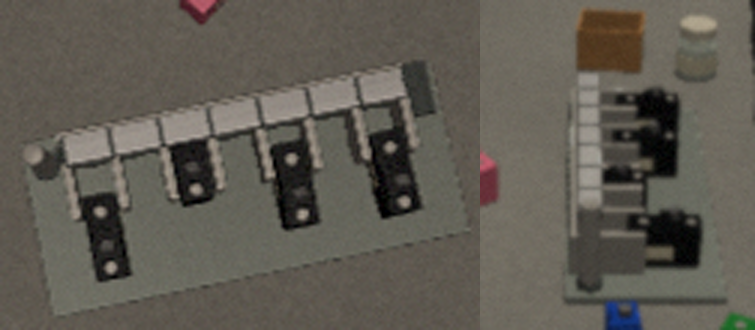

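```bash
python3 - <<'E'
from fit import *
im=cv2.imread("pics/top3.png"); z=cv2.resize(im[170:230,230:310],None,fx=10,fy=10,interpolation=2)
for xo in(-36,-40,-44):
    p=(proj(w(pose,np.array([(xo,29,58),(xo,59,58)])/1e3),"top")-[230,170]+.5)*10
    cv2.polylines(z,[p.astype(int)],False,(0,0,255) if xo==-36 else (0,255,255),1)
p=(proj(w(pose,np.array([(-30,22,58),(-30,66,58)])/1e3),"top")-[230,170]+.5)*10
cv2.polylines(z,[p.astype(int)],False,(0,255,0),1)
cv2.imwrite("pics/z4.png",z)
E
```

```text
(no output)
```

View pics/z4.png

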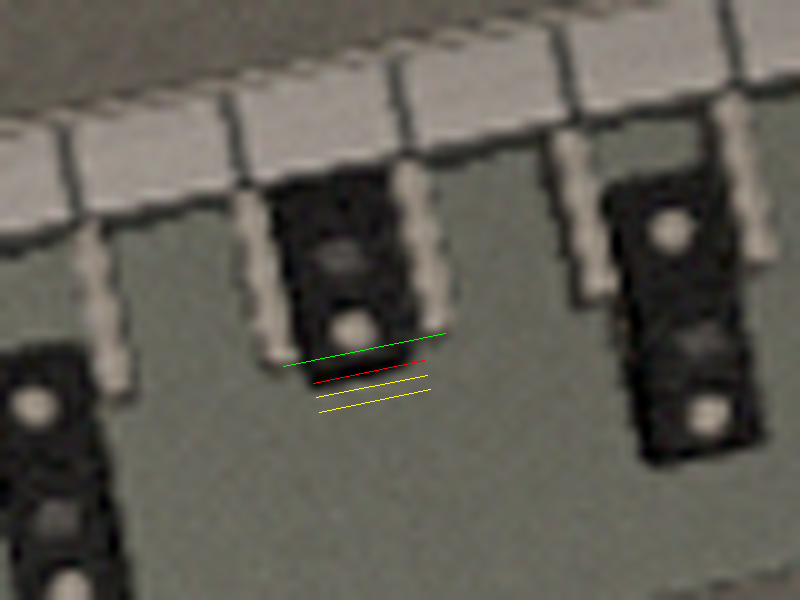

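The breaker's outer edge, at about (360,375), falls on or just inside the red home line. It is home and the arm is clear, so I'm handing in.

```bash
python3 - <<'E'
from plant import bot
bot.finish_job(); print(bot.read_state()["time_s"])
E
```

```text
the job is handed in; nothing more can be done
the job is handed in; nothing more can be done
```

The job is done and handed in, at about 20 s of the 48 s limit.

- **Rail:** The post stands at the rack's +y end. I pressed a closed fingertip about 3 mm into the rail 44 mm from the post and ran it along to 132 mm. At every point I read, the contact force was 2.5–3.4 N. I lifted off over the third gap and never went over the fourth.
- **Breaker:** I then pushed the breaker in the third gap inward. The tool stopped at x ≈ -47 mm in the rack frame, where it should be with the breaker fully home. A second, slower push stopped at the same spot.
- **Last check:** In the final pictures the breaker's outer edge lies on the line expected at home. The other three breakers looked unmoved, as did the carton and jar. I didn't check the screwdriver, but the arm never worked near it. The arm was parked clear, about 0.3 m above the table.

**What didn't quite agree:**
- The base corners fit my pose estimate only to about 1–2 pixels (2–3 mm), while the rail lines and post fit to about 0.6 pixels.
- The force reading just after each push had already dropped to under 1 N. So the evidence that the breaker is home is the repeated stop position and the picture, not a lasting force.

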